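# Slide the vial carrier into the loading dock

## Task

Slide the square metal vial carrier along the bench, between the small fixed fixtures and without touching any of them, and into the loading dock without lifting it. Push it fully home, so that it carries the dock's stiff sliding stop bar all the way back to its hard stop, feeling for that stop gently: never press on the bar with more than 12 N. Leave the carrier there against the bar, and do not disturb the bottle, the jar and the spanner.

Things in the scene. Friction and masses are not known exactly. Their poses are not given: they have to be found in the camera images.
- carrier: the loose vial carrier: a solid aluminium block 92 mm (its x) by 96 mm (its y), 38 mm high, flat top with 25 black vial caps; too wide to grip, 0.29 to 0.45 kg, dragging on the bench with about 1.5 to 3 N. Origin: centre of its underside, z up. Its x starts within 0.3 rad of the dock's x, and either of its two 96 mm wide ends may go into the bay first.
- dock: the fixed loading dock, low white instrument with a bay open towards the robot. Origin: on the bench, middle of the bay's mouth; x points into the bay. Two walls 30 mm high, 104 mm apart inside, from x = 0 to 85 mm; before the mouth they flare to 124 mm apart at x = -20 mm (outer edges y = +-70 mm). The carrier slides in on the bench. The housing from x = 130 mm is 105 mm high, 260 mm wide.
- bay_back (a point): fixed point of the dock on the bench at x = 74 mm, near the stop bar: a steel bar across the bay's back, 74 mm wide, top 30 mm up, that slides up to 8 mm in +x under 2 N of friction to a hard stop and stays there. Moving carrier and bar together takes a push of 4 to 10 N; at 12 N the bar is bottomed. Depth NOT measured: the front face of the seated carrier ends 28 mm before to 28 mm beyond this point.
- lane_front (a point): fixed point of the dock on the bench, on the bay's middle line 99 mm before the mouth. Through it a lane about 138 mm wide (in the dock's x) runs along the dock's y across the front of the dock; the carrier starts at its +y end, about 320 mm away, and there is room here for it to stand just clear of the mouth. Fixtures border the lane.
- vial_rack: fixed white rack of small amber vials, 64 mm (its x) by 90 mm (its y), 59 mm high; origin: centre of its underside. Not to be touched by carrier or robot. The three fixtures trade places: one beside the mouth on the +y side, one facing it across the lane nearer the robot, one at the lane's -y end; all roughly square to the dock.
- tip_box: fixed grey pipette tip box with clear lid, 64 mm (its x) by 90 mm (its y), 60 mm high; origin: centre of its underside. Not to be touched.
- jar_tray: fixed steel tray with four capped glass jars, 64 mm (its x) by 90 mm (its y), 55 mm high; origin: centre of its underside. Not to be touched.
- amber_bottle: loose amber bottle, 66 mm across, 130 mm high, on the bench at the far left; bystander; origin: centre of its underside.
- cap_jar: loose white jar, 56 mm across, 60 mm high, on the bench at the far left; bystander; origin: centre of its underside.
- spanner: loose steel spanner, 130 mm long, on the bench at the near right; bystander; origin: under its middle.
Mind the look-alikes: they are no part of the job. What is shaped like the carrier but red is not meant.

How it is judged (in metres and radians):
On the way, in this order (a step that is already met when the one before it is completed fails the run):
1. the carrier has been pushed along the lane and stands in front of the bay's mouth, within 30 mm of its middle line (y of carrier in the frame of dock between -0.03 and 0.03 m and x of carrier in the frame of dock below -0.04 m), for 0.1 s.
2. the stop bar has been pushed back to within 1.5 mm of its hard stop by the carrier (x of stop_bar_c0 in the frame of backstop above -0.0135 m and x of carrier in the frame of dock above -0.005 m), for 0.3 s.
At the end, for the whole second after the job is handed in: the carrier lies flat and at rest on the bench between the dock's walls (within 7 mm of the middle line, within 0.1 rad of square), its front face no more than 2.5 mm from the stop bar, and the bar within 1.5 mm of its hard stop (all of step 2 and y of carrier in the frame of dock between -0.007 and 0.007 m and angle between the x axis of carrier and the x axis of dock, either way round below 0.1 rad and horizontal distance between carrier and stop_bar_c0 below 0.0525 m and height (world z) of carrier below 0.003 m and angle between carrier's own z axis and vertical below 0.04 rad and linear speed of carrier below 0.01 m/s); the robot touches nothing.
It fails at once if the vial rack, tip box or jar tray is touched by the carrier or the robot (over 0.5 N) (contact force between any of vial_rack, tip_box, jar_tray and carrier above 0.5 N or contact force between any of vial_rack, tip_box, jar_tray and the fingers above 0.5 N or contact force between any of vial_rack, tip_box, jar_tray and the arm above 0.5 N).
It fails at once if the carrier is lifted more than 8 mm or tipped more than 0.15 rad (height (world z) of carrier above 0.008 m or angle between carrier's own z axis and vertical above 0.15 rad).
It fails at once if the stop bar is pressed with more than 12 N (contact force between anything else and stop_bar_c0 above 12 N).
It fails at once if the bottle, jar or spanner is moved more than 15 mm (distance of any of amber_bottle, cap_jar, spanner from where it was at the start of the episode above 0.015 m).
It also fails if it takes over 72 s, if anything falls off the work surface, if the arm or the gripper's body presses on something with over 40 N, if the wrist force passes 120 N, or if a joint passes its speed limit or range.

## Robot

A 6-joint arm with a two-finger parallel gripper is mounted at the origin on the work surface. World frame = base frame: x ahead of the robot, y to its left, z up, the work surface at z = 0. Lengths are in m, angles in degrees, forces in N, time in s.
With the tool pointing down it reaches from about 0.375 to 0.9 m from the base axis. Payload 3.1 kg.
Tool frame: the origin (TCP) lies where the fingers leave the gripper's body, on its centre line; the fingertips stand 70 mm ahead of it and the grasp point (between the pads) lies 51 mm ahead of it; y points along the fingers, z is the direction in which the jaws open and shut, and the axes are right-handed (so a half turn about y gives the same grasp; the last joint's range is limited). The gripper opens to 87 mm and grips with 3 to 60 N. Pads are 19 mm wide; open, the fingers measure 117 mm over their backs; the gripper's body (75 mm by 190 mm) begins 51 mm behind the grasp point.
Start: joints at [54.689, 30.224, 82.088, -0, 67.689, -10.227], TCP at [0.265, 0.566, 0.292] pointing down, gripper open.
Joint ranges: [-176.69, 176.69], [-43.24, 126.21], [12.49, 139.97], [-82, 262], [0, 151.66], [-163.58, 163.58]. Speed limits (degrees/s): [159.86, 159.86, 180, 180, 180, 180].

## Interface

Orientations are given as a 3x3 rotation matrix whose columns are the frame's x, y, z axes.
In Python, from rig import bot gives the robot as it stands.
- The arm moves only by the shell command python3 -m pendant 'ROWS'. ROWS is JSON, a list of rows, each a list of 3 entries, a list of its own where there are three numbers: the shift along the tool's x, y, z in cm, then the turn, a rotation vector about the tool's x, y, z in rad, then the closure, from 0 (fully open) to 1 (shut). In form: [[[dx, dy, dz], [ax, ay, az], jaw], ...]. A call has 1 to 20 rows; each row shifts and turns the commanded pose from where the row before left it, along the tool's axes as they then stand; what a row does not reach is not made up. A row lasts 1/12 s, in which the tool goes at most 41.7 mm and 7.16 degrees, less where a joint would pass 70% of its speed; a pose out of reach is approached as far as the arm can. A call with a gripper value outside its range is refused whole. The fingers move at their own pace and stop on an object; the grip force is fixed at half the most. Time passes only in rows, so rows that do not move let the fingers close. It gives the time, the measured TCP pose, the force and the opening at its end, in the units of the state.
- bot.read_state(): the state, without advancing time (a new reading comes with each control period).
- bot.capture(name): name is "scene" or "top" or "wrist"; returns a dict with "img" (480x640x3 uint8, red, green, blue), "fx", "fy", "cx", "cy" (pixels), "R" (3x3) and "t" (3): a world point X has camera coordinates R X + t. Camera axes: x right, y down, z forward; pixel columns grow to the right and rows downward; lengths in m; the calibration is good to about 2 mm. A picture is of the moment at which its call begins. There is no depth.
- bot.hand_in(): hands the job in, once; it reports no verdict.
The state is a dict: "time_s": time; "joint_positions": joint angles; "qvel": joint speeds; "tau": joint torques, N m; "position": TCP position; "tcp_rot": TCP orientation; "force": force on the tool from outside, world axes, zero at the start; "moment": the same for the moment, N m; "opening": opening from 0.0 (shut) to 1.0 (fully open).
Only numpy, scipy, OpenCV 4.12 (cv2) and the standard library are available. Lean on these libraries where they do the work, as an engineer would, in place of code of your own. Each camera call takes 0.05 s, during which the arm holds its last target.

## Working session

There is one attempt and no reset: what is moved stays moved. The work goes in short steps, Python scripts to look and compute and a shell command to move; the robot and the scene stay as the last step left them, time stands still between calls to the robot, and variables do not carry over. Pictures are saved under pics/ and viewed, and the job is handed in when it is done.

```bash
mkdir -p pics; ls; python3 - <<'E'
from rig import bot
import cv2
s=bot.read_state(); print({k:s[k] for k in ("time_s","position","tcp_rot","force","opening")})
for n in("scene","top","wrist"):
    c=bot.capture(n); cv2.imwrite(f"pics/{n}0.png",c["img"][:,:,::-1]); print(n,c["fx"],c["cx"],c["cy"],c["R"],c["t"])
E
```

```text
pics
{'time_s': 0.0, 'position': array([0.2645778 , 0.56559494, 0.29128875]), 'tcp_rot': array([[ 9.05712133e-01, -1.21073720e-03,  4.23891573e-01],
       [-4.23893152e-01, -1.74656473e-03,  9.05710520e-01],
       [-3.56223347e-04, -9.99997742e-01, -2.09510808e-03]]), 'force': array([-0.39350771, -0.17534356, -0.35015534]), 'opening': 0.9991897340077893}
scene 512.5171154193057 309.9888951335259 247.43237649217332 [[ 0.42505541  0.90508798  0.01198547]
 [ 0.77019181 -0.35468456 -0.53009757]
 [-0.47553388  0.23455195 -0.84785194]] [-0.25133695 -0.37358327  1.44336824]
top 532.8537114546594 322.37630173437867 240.7628841657122 [[-0.02382545 -0.99970035  0.00561678]
 [-0.97776036  0.02213081 -0.20855433]
 [ 0.20836754 -0.01046077 -0.97799465]] [0.03063653 0.52520314 1.21901516]
wrist 412.3434074720011 317.497413665429 248.28452427383473 [[ 0.42369605  0.90580036 -0.00271422]
 [ 0.86515337 -0.40379184  0.29742529]
 [ 0.26831195 -0.12836614 -0.95474124]] [-0.62327378 -0.03648552  0.39179229]
```

View pics/scene0.png

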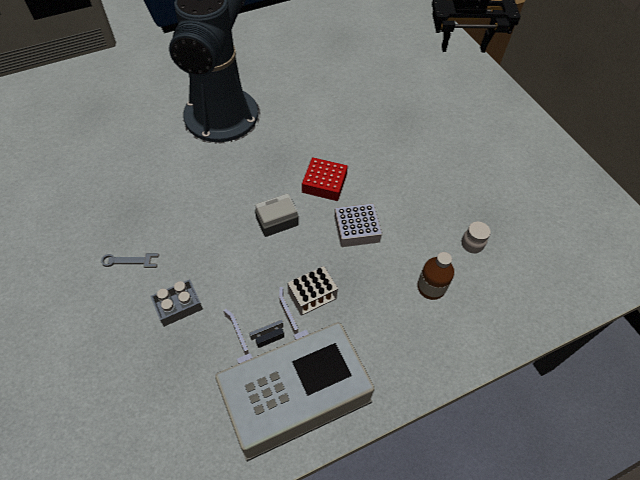

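View pics/top0.png

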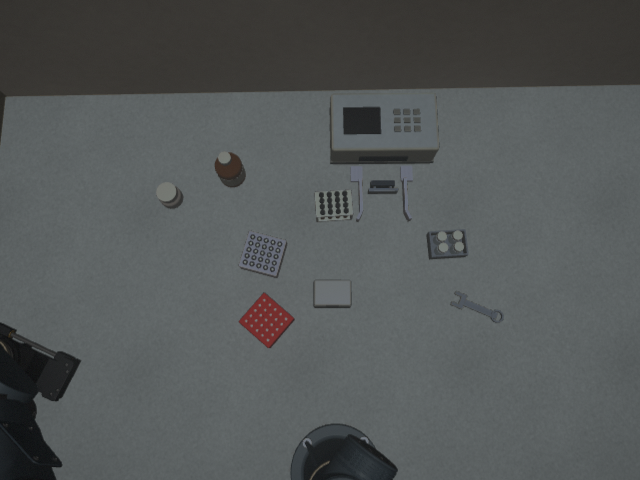

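View pics/wrist0.png

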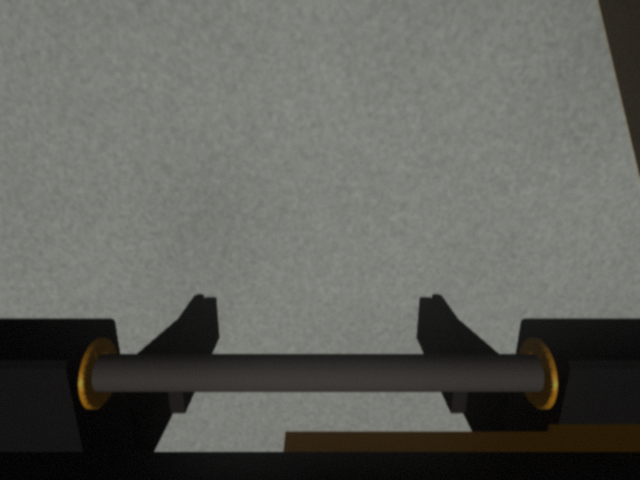

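Top view: the steel carrier is at (263,254) with 25 black caps. The red look-alike is at (267,320). The vial rack (334,205), tip box (332,293) and jar tray (447,244) are the fixtures. I choose the silver one and crop it close.

```bash
python3 - <<'E'
import cv2
i=cv2.imread("pics/top0.png")
c=i[80:340,225:485]; cv2.imwrite("pics/cropT.png",cv2.convertScaleAbs(cv2.resize(c[:,:],None,fx=2.3,fy=2.3,interpolation=cv2.INTER_CUBIC),alpha=1.5))
cv2.imwrite("pics/cropC.png",cv2.convertScaleAbs(cv2.resize(i[225:285,230:300],None,fx=8,fy=8,interpolation=cv2.INTER_CUBIC),alpha=1.5))
cv2.imwrite("pics/cropD.png",cv2.convertScaleAbs(cv2.resize(i[150:230,310:430],None,fx=6.5,fy=6.5,interpolation=cv2.INTER_CUBIC),alpha=1.5))
E
```

```text
(no output)
```

View pics/cropC.png

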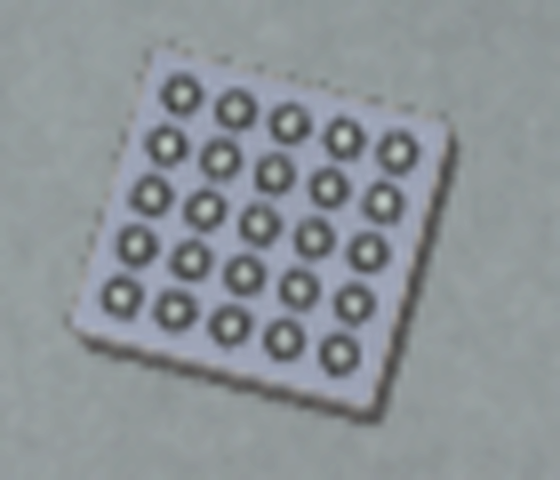

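View pics/cropD.png

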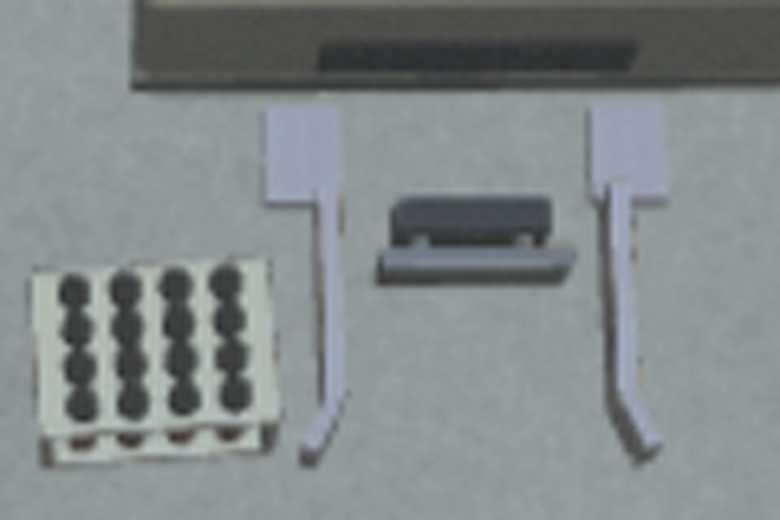

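View pics/cropT.png

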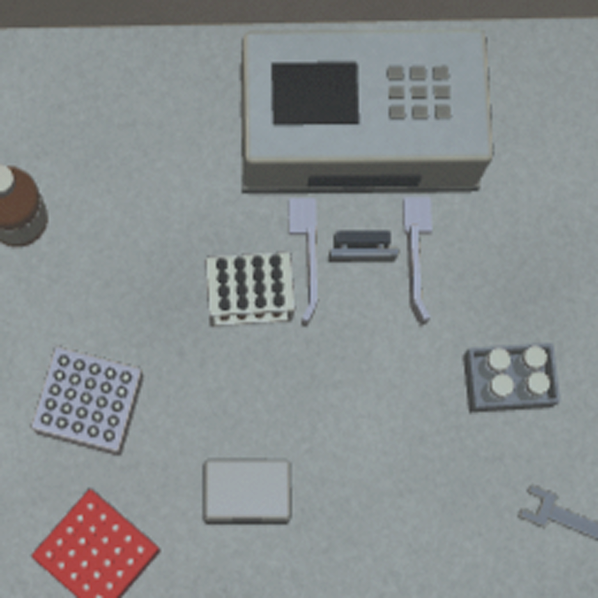

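```bash
cat > h.py <<'E'
import numpy as np,cv2
from rig import bot
def ray(c,u,v,z):
    R=np.array(c["R"]);t=np.array(c["t"]); o=-R.T@t
    d=R.T@np.array([(u-c["cx"])/c["fx"],(v-c["cy"])/c["fy"],1.0]); return o+d*((z-o[2])/d[2])
def proj(c,X):
    p=np.array(c["R"])@np.array(X)+np.array(c["t"]); return np.array([c["fx"]*p[0]/p[2]+c["cx"],c["fy"]*p[1]/p[2]+c["cy"]])
def carrier(c,box=(200,120,440,400),lo=18):
    """silver/lavender top: find ring caps block; return centre, yaw(mod 90)"""
    i=c["img"].astype(int); m=((i[:,:,2]-i[:,:,1])>lo)&((i[:,:,2]-i[:,:,0])>0)
    return m.astype(np.uint8)*255
E
python3 - <<'E'
from h import *
c=bot.capture("top")
print("cam",-np.array(c["R"]).T@c["t"])
i=c["img"].astype(int)
for (u,v) in [(246,258),(243,235),(360,190),(358,175),(300,300),(386,188)]: print((u,v),i[v,u])
d=i[:,:,2]-i[:,:,1]
m=(d>6).astype(np.uint8)*255
n,l,st,ce=cv2.connectedComponentsWithStats(m)
for k in range(1,n):
    if st[k,4]>60: print(st[k],ce[k])
cv2.imwrite("pics/mask0.png",m)
E
```

```text
cam [0.26024955 0.03175601 1.30155162]
(246, 258) [76 78 87]
(243, 235) [ 97 102 103]
(360, 190) [104 109 121]
(358, 175) [101 106 118]
(300, 300) [ 96 100 101]
(386, 188) [68 75 84]
[351 166  12  53 273] [357.73992674 183.56776557]
[401 166  12  53 275] [406.31272727 183.34181818]
[239 231  47  44 877] [262.2713797  252.89395667]
[457 293  35  23 160] [472.58125 305.2625 ]
```

View pics/mask0.png

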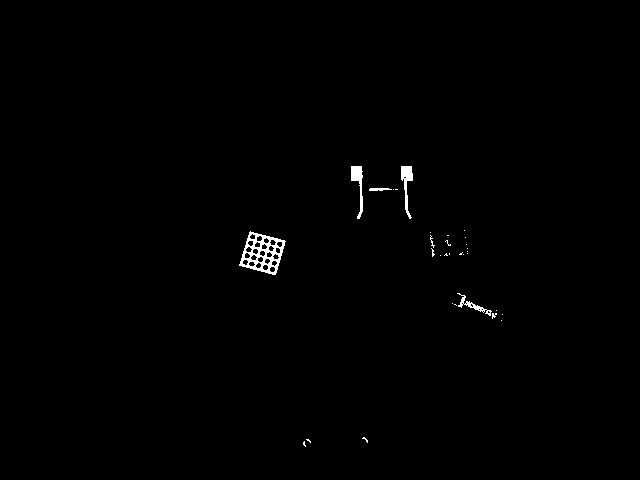

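```bash
cat >> h.py <<'E'
def lav(c,th=6):
    i=c["img"].astype(int); return ((i[:,:,2]-i[:,:,1])>th).astype(np.uint8)*255
def blob(m,u0,v0,u1,v1):
    z=np.zeros_like(m); z[v0:v1,u0:u1]=m[v0:v1,u0:u1]; return z
def quad(c,m,z):
    """min area rectangle of mask, corners cast to plane z"""
    p=np.argwhere(m)[:,::-1].astype(np.float32)
    W=np.array([ray(c,u,v,z)[:2] for u,v in p],np.float32)
    return cv2.minAreaRect(W)
E
python3 - <<'E'
from h import *
c=bot.capture("top"); m=lav(c)
print("carrier",quad(c,blob(m,230,220,295,285),.038))
for a,b in ((350,370),(400,415)):
    P=[]
    for v in range(184,207):
        g=m[v,a:b]; u=np.flatnonzero(g)+a
        P.append((u.min()-.5,u.max()+.5,v))
    P=np.array(P)
    for k in (0,1):
        W=np.array([ray(c,p[k],p[2],.03) for p in P]); f=np.polyfit(W[:,0],W[:,1],1); print("edge",a,k,f,W[[0,-1],0], "y at .55",np.polyval(f,.55))
    q=np.argwhere(blob(m,a-3,205,b+3,225))[:,::-1]
    e=q[q[:,1].argmax()]; print("flare end",q[q[:,1]>=q[:,1].max()-1].tolist(), ray(c,*e,.03))
    print("pad", quad(c,blob(m,a-3,160,b+3,180),.03))
# housing front bottom edge at z0: v approx 150+88/6.5
for x,y in((133,88),(700,92)): print("hous",ray(c,310+x/6.5,150+y/6.5,0))
# bar top front edge (crop) 
for x,y in((380,268),(570,265),(385,250),(575,250)): print("bar",ray(c,310+x/6.5,150+y/6.5,.03))
E
python3 - <<'E'
import cv2
i=cv2.imread("pics/scene0.png")
cv2.imwrite("pics/sc.png",cv2.convertScaleAbs(cv2.resize(i[190:350,140:320],None,fx=3.6,fy=3.6,interpolation=cv2.INTER_CUBIC),alpha=1.3))
E
```

```text
carrier ((0.5034497976303101, 0.16404283046722412), (0.09207753092050552, 0.08827496320009232), 73.6858139038086)
edge 350 0 [-0.02880335 -0.0582064 ] [0.6739883  0.61704447] y at .55 -0.07404824529663956
edge 350 1 [-0.05823352 -0.04722483] [0.67387841 0.61687924] y at .55 -0.0792532710941421
flare end [[357, 217], [358, 217], [359, 217], [357, 218], [358, 218]] [ 0.58654874 -0.06848084  0.03      ]
pad ((0.7043598890304565, -0.07164043933153152), (0.02762983739376068, 0.0346282422542572), 87.9926986694336)
edge 400 0 [-0.01299544 -0.17997716] [0.67156955 0.6145648 ] y at .55 -0.18712465736579006
edge 400 1 [ 0.00572343 -0.19883018] [0.67140455 0.6143994 ] y at .55 -0.1956822953517406
flare end [[409, 217], [410, 217], [411, 217], [409, 218], [410, 218]] [ 0.58367983 -0.19666631  0.03      ]
pad ((0.7016379237174988, -0.19689098000526428), (0.028156371787190437, 0.03431461378931999), 88.74333190917969)
hous [ 0.74054061 -0.0078488   0.        ]
hous [ 0.73397226 -0.23276839  0.        ]
bar [ 0.65466675 -0.0996027   0.03      ]
bar [ 0.65425714 -0.17251285  0.03      ]
bar [ 0.66182245 -0.10182285  0.03      ]
bar [ 0.66021469 -0.17475289  0.03      ]
```

View pics/sc.png

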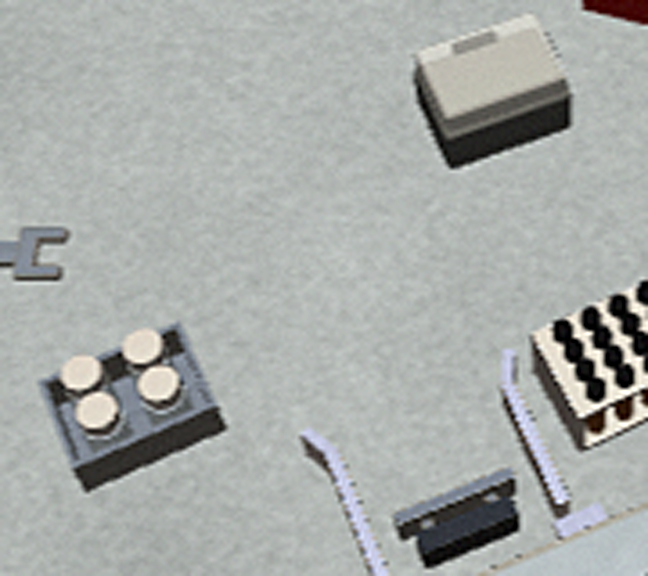

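```bash
cat >> h.py <<'E'
TH=-0.024; M=np.array([0.605,-0.1335])
def todock(p):
    d=np.array(p[:2])-M; c,s=np.cos(TH),np.sin(TH); return np.array([c*d[0]+s*d[1],-s*d[0]+c*d[1]])
E
python3 - <<'E'
from h import *
import math
c=bot.capture("top")
D=lambda x,y:(310+(x+.5)/6.5-.5,150+(y+.5)/6.5-.5)
T=lambda x,y:(225+(x+.5)/2.3-.5,80+(y+.5)/2.3-.5)
def sh(n,p,z): X=ray(c,*p,z); print(n,np.round(X[:2],4),"dock",np.round(todock(X),4))
sh("rack bot L",D(45,467),0);sh("rack bot R",D(270,452),0)
for q in((30,272),(268,258),(278,425),(40,435)): sh("rack top",D(*q),.059)
for q in((205,459),(291,459),(291,519),(205,521)): sh("tip top",T(*q),.06)
for q in((466,351),(556,345),(558,402),(470,408)): sh("jar top",T(*q),.045)
sh("jar bot",T(471,411),0);sh("jar bot",T(558,405),0)
for q in((530,490),(540,525)): sh("span",T(*q),0.005)
sh("carrier",(0,0),0) if 0 else None
print(todock((0.5034,.1640)))
E
```

```text
rack bot L [0.5876 0.0314] dock [-0.0213  0.1645]
rack bot R [ 0.5917 -0.0559] dock [-0.0152  0.0773]
rack top [0.6481 0.0354] dock [0.039  0.1699]
rack top [ 0.6516 -0.0538] dock [0.0447 0.0808]
rack top [ 0.5869 -0.0553] dock [-0.02    0.0778]
rack top [0.5851 0.033 ] dock [-0.0239  0.166 ]
tip top [0.4328 0.0407] dock [-0.1763  0.17  ]
tip top [ 0.4308 -0.047 ] dock [-0.1762  0.0822]
tip top [ 0.3698 -0.0449] dock [-0.2372  0.0829]
tip top [0.3698 0.042 ] dock [-0.2393  0.1698]
jar top [ 0.5431 -0.2363] dock [-0.0594 -0.1043]
jar top [ 0.5474 -0.3317] dock [-0.0528 -0.1996]
jar top [ 0.4864 -0.3289] dock [-0.1139 -0.1982]
jar top [ 0.4821 -0.2365] dock [-0.1204 -0.106 ]
jar bot [ 0.4867 -0.247 ] dock [-0.1155 -0.1163]
jar bot [ 0.4912 -0.3416] dock [-0.1088 -0.2108]
span [ 0.3994 -0.303 ] dock [-0.2014 -0.1744]
span [ 0.3623 -0.3108] dock [-0.2384 -0.183 ]
[-0.10871006  0.29497616]
```

```bash
python3 -m pendant '[[[2,0,1.6],[0,0.116,0],0.37],[[0,0,0],[0,0.116,0],0.37],[[0,0,0],[0,0.116,0],0.37],[[0,0,0],[0,0.116,0],0.37],[[0,0,0],[0,0.116,0],0.37],[[0,0,0],[0,0.116,0],0.37],[[0,0,0],[0,0.116,0],0.37],[[0,0,0],[0,0.116,0],0.37],[[0,0,0],[0,0.116,0],0.37],[[0,0,0],[0,0.116,0],0.37],[[0,0,0],[0,0,0],0.37]]'; cat >> h.py <<'E'
def goto(x,y,z):
    s=bot.read_state(); R=np.array(s["tcp_rot"]); 
    c_,s_=np.cos(TH),np.sin(TH); w=np.array([M[0]+c_*x-s_*y,M[1]+s_*x+c_*y,z])
    d=R.T@(w-s["position"])*100
    print("t",round(s["time_s"],2),"tcp",np.round(s["position"],4),"dock",np.round(todock(s["position"]),4),"F",np.round(s["force"],2),"zyaw",round(np.degrees(np.arctan2(R[1,2],R[0,2])),2),"op",round(s["opening"],3),"\n need tool cm",np.round(d,2))
E
python3 -c "
from h import *
goto(-.105,.388,.082)"
```

```text
time_s: 1.22
position: [0.2898, 0.572, 0.2921]
tcp_rot: [[-0.029, -0.0, 1.0], [-1.0, -0.0, -0.029], [0.0, -1.0, -0.0]]
force: [-0.7, -0.4, -0.2]
opening: 0.63
t 1.22 tcp [0.2898 0.572  0.2921] dock [-0.332   0.6977] F [-0.73 -0.36 -0.17] zyaw -1.66 op 0.63 
 need tool cm [30.86 21.02 22.86]
```

```bash
python3 -m pendant '[[[2.57,0,1.9],[0,0,0],0.37],[[2.57,0,1.9],[0,0,0],0.37],[[2.57,0,1.9],[0,0,0],0.37],[[2.57,0,1.9],[0,0,0],0.37],[[2.57,0,1.9],[0,0,0],0.37],[[2.57,0,1.9],[0,0,0],0.37],[[2.57,0,1.9],[0,0,0],0.37],[[2.57,0,1.9],[0,0,0],0.37],[[2.57,0,1.9],[0,0,0],0.37],[[2.57,0,1.9],[0,0,0],0.37],[[2.57,0,1.9],[0,0,0],0.37],[[2.57,0,1.9],[0,0,0],0.37],[[0,3,0],[0,0,0],0.37],[[0,3,0],[0,0,0],0.37],[[0,3,0],[0,0,0],0.37],[[0,0,0],[0,0,0],0.37]]'; 
python3 -c "
from h import *
goto(-.105,.388,.082)
for n in('top','scene'):
  c=bot.capture(n); cv2.imwrite('pics/%s1.png'%n,cv2.convertScaleAbs(c['img'][:,:,::-1],alpha=1.3))"
```

```text
time_s: 2.55
position: [0.5063, 0.2561, 0.1971]
tcp_rot: [[-0.025, -0.011, 1.0], [-1.0, -0.003, -0.025], [0.004, -1.0, -0.011]]
force: [-1.8, 0.4, -1.2]
opening: 0.627
t 2.55 tcp [0.5063 0.2561 0.1971] dock [-0.108   0.3871] F [-1.77  0.4  -1.21] zyaw -1.44 op 0.627 
 need tool cm [-0.13 11.51  0.43]
```

View pics/top1.png

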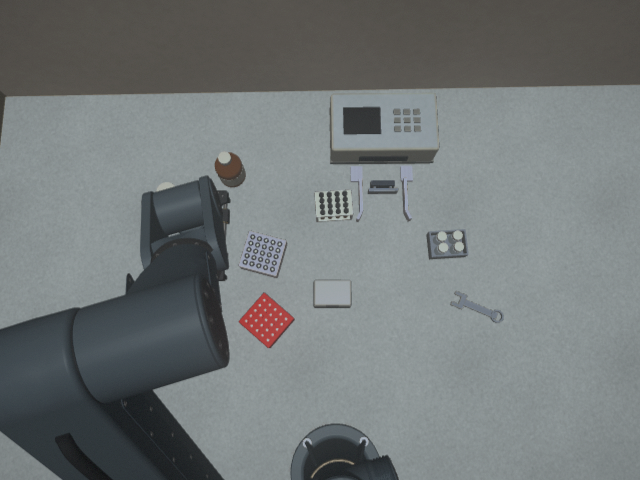

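View pics/scene1.png

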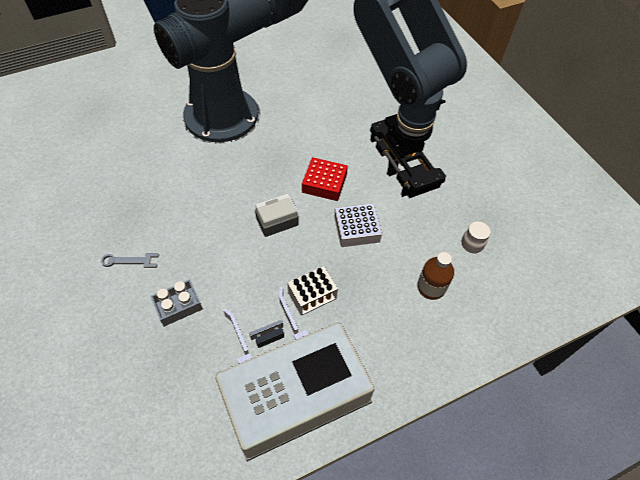

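The carrier is still clear at (262,254) in the top view, and the gripper stands beside it on the +y side. Now I lower it.

```bash
python3 -m pendant '[[[0,2.5,0.1],[0,0,0],0.37],[[0,2.5,0.1],[0,0,0],0.37],[[0,2.5,0.1],[0,0,0],0.37],[[0,1.5,0],[0,0,0],0.37],[[0,0,0],[0,0,0],0.37],[[0,0,0],[0,0,0],0.37],[[0,0,0],[0,0,0],0.37]]' >/dev/null; 
python3 -c "
from h import *
goto(-.105,.388,.082)"
```

```text
t 3.23 tcp [0.5139 0.2582 0.1144] dock [-0.1005  0.3894] F [-0.19 -0.16 -0.55] zyaw -1.49 op 0.63 
 need tool cm [ 0.15  3.24 -0.47]
```

```bash
python3 -m pendant '[[[0,1.6,-0.2],[0,0,0],0.37],[[0,1.6,-0.2],[0,0,0],0.37],[[0,0,0],[0,0,0],0.37],[[0.6,0,0],[0,0,0],0.37],[[0.6,0,0],[0,0,0],0.37],[[0.6,0,0],[0,0,0],0.37],[[0.5,0,0],[0,0,0],0.37],[[0.5,0,0],[0,0,0],0.37],[[0.5,0,0],[0,0,0],0.37],[[0.5,0,0],[0,0,0],0.37],[[0.5,0,0],[0,0,0],0.37],[[0.5,0,0],[0,0,0],0.37],[[0.5,0,0],[0,0,0],0.37],[[0,0,0],[0,0,0],0.37]]' >/dev/null; 
cat >> h.py <<'E'
def car(u0=230,v0=215,u1=300,v1=290,name=None):
    c=bot.capture("top"); m=blob(lav(c),u0,v0,u1,v1); 
    n,l,st,ce=cv2.connectedComponentsWithStats(m); k=1+st[1:,4].argmax(); q=quad(c,(l==k),.038)
    print("car",np.round(q[0],4),"dock",np.round(todock(q[0]),4),"size",np.round(q[1],4),"ang rel dock",round((q[2]-np.degrees(TH)+45)%90-45,2))
    if name: cv2.imwrite(name,cv2.convertScaleAbs(cv2.resize(c["img"][140:320,200:460,::-1],None,fx=3,fy=3),alpha=1.4))
E
python3 -c "
from h import *
goto(-.105,.388,.082)
car(name='pics/t2.png')"
```

```text
t 4.4 tcp [0.5069 0.2035 0.08  ] dock [-0.1062  0.3345] F [-0.44 -0.75  0.93] zyaw -1.55 op 0.633 
 need tool cm [-5.35 -0.2   0.1 ]
car [0.5119 0.1328] dock [-0.0995  0.264 ] size [0.0756 0.0885] ang rel dock -1.02
```

View pics/t2.png

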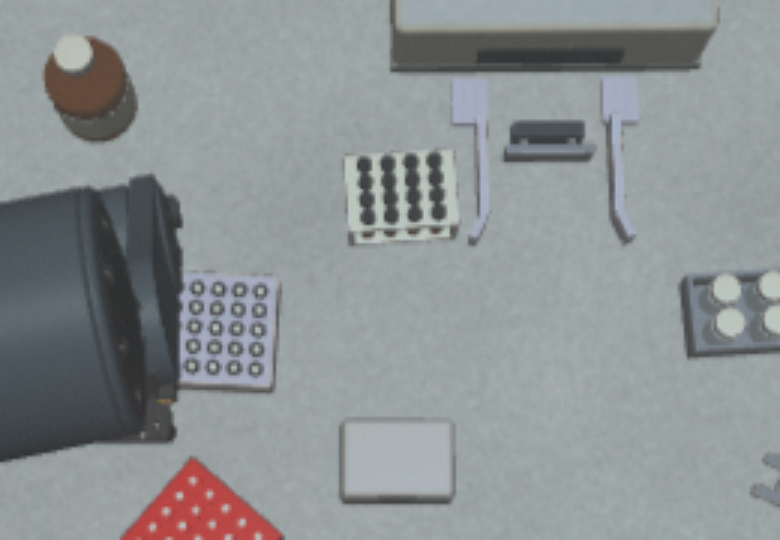

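```bash
python3 -m pendant '[[[0.5,0,0],[0,0,0],0.37],[[0.5,0,0],[0,0,0],0.37],[[0.6,0,0],[0,0,0],0.37],[[0.6,0,0],[0,0,0],0.37],[[0.6,0,0],[0,0,0],0.37],[[0.6,0,0],[0,0,0],0.37],[[0.6,0,0],[0,0,0],0.37],[[0.6,0,0],[0,0,0],0.37],[[0.6,0,0],[0,0,0],0.37],[[0.6,0,0],[0,0,0],0.37],[[0.6,0,0],[0,0,0],0.37],[[0,0,0],[0,0,0],0.37]]' >/dev/null; 
python3 -c "
from h import *
goto(-.100,.058,.082)
car(230,215,400,290,name='pics/t3.png')"
```

```text
t 5.45 tcp [0.5052 0.1394 0.0803] dock [-0.1063  0.2705] F [-0.26 -0.06  0.69] zyaw -1.6 op 0.63 
 need tool cm [21.25 -0.16  0.71]
car [0.5117 0.0652] dock [-0.0981  0.1964] size [0.0624 0.0862] ang rel dock 0.08
```

View pics/t3.png

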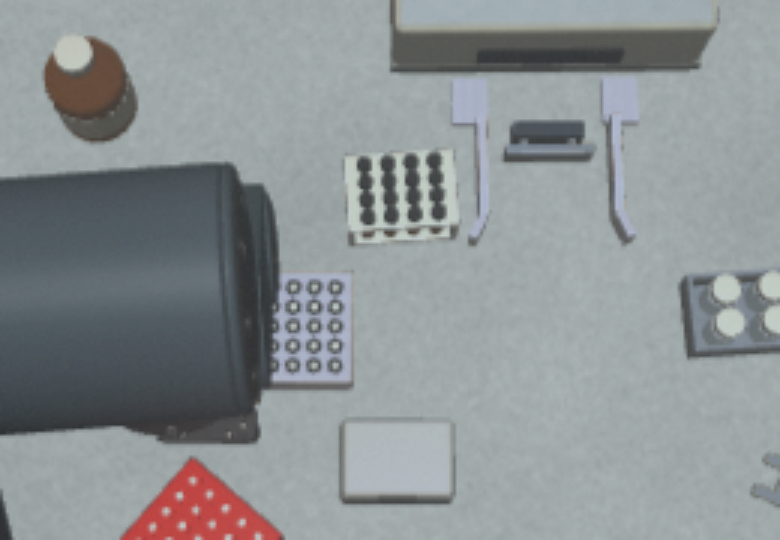

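```bash
python3 -m pendant '[[[0.6,0,0],[0,0,0],0.37],[[0.6,0,0],[0,0,0],0.37],[[0.6,0,0],[0,0,0],0.37],[[0.6,0,0],[0,0,0],0.37],[[0.6,0,0],[0,0,0],0.37],[[0.6,0,0],[0,0,0],0.37],[[0.6,0,0],[0,0,0],0.37],[[0.6,0,0],[0,0,0],0.37],[[0.6,0,0],[0,0,0],0.37],[[0.6,0,0],[0,0,0],0.37],[[0.6,0,0],[0,0,0],0.37],[[0.6,0,0],[0,0,0],0.37],[[0.6,0,0],[0,0,0],0.37],[[0.6,0,0],[0,0,0],0.37],[[0,0,0],[0,0,0],0.37]]' >/dev/null; 
python3 -c "
from h import *
goto(-.100,.058,.082)
car(230,222,420,290,name='pics/t4.png')"
```

```text
t 6.75 tcp [0.5029 0.0554 0.0801] dock [-0.1066  0.1864] F [-0.19 -0.61  1.05] zyaw -1.58 op 0.627 
 need tool cm [12.83 -0.18  0.7 ]
car [ 0.5094 -0.0349] dock [-0.0979  0.0963] size [0.0312 0.0866] ang rel dock -0.63
```

View pics/t4.png

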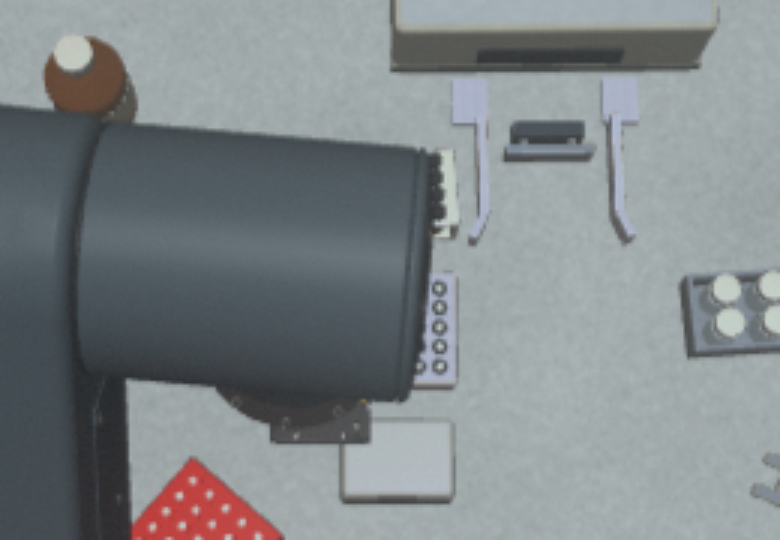

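```bash
python3 -m pendant '[[[0.6,0,0],[0,0,0],0.37],[[0.6,0,0],[0,0,0],0.37],[[0.6,0,0],[0,0,0],0.37],[[0.6,0,0],[0,0,0],0.37],[[0.6,0,0],[0,0,0],0.37],[[0.6,0,0],[0,0,0],0.37],[[0.6,0,0],[0,0,0],0.37],[[0.6,0,0],[0,0,0],0.37],[[0.6,0,0],[0,0,0],0.37],[[0.6,0,0],[0,0,0],0.37],[[0.6,0,0],[0,0,0],0.37],[[0.6,0,0],[0,0,0],0.37],[[0.6,0,0],[0,0,0],0.37],[[0.6,0,0],[0,0,0],0.37],[[0.6,0,0],[0,0,0],0.37],[[0.6,0,0],[0,0,0],0.37],[[0.6,0,0],[0,0,0],0.37],[[0.6,0,0],[0,0,0],0.37],[[0.4,0,0],[0,0,0],0.37],[[0,0,0],[0,0,0],0.37]]' >/dev/null; 
python3 -c "
from h import *
goto(-.100,.058,.082)
car(230,219,428,290,name='pics/t5.png')
c=bot.capture('scene'); cv2.imwrite('pics/s5.png',cv2.resize(c['img'][150:400,130:400,::-1],None,fx=2.4,fy=2.4))"
```

```text
t 8.47 tcp [ 0.5003 -0.0563  0.0803] dock [-0.1065  0.0746] F [-0.14  0.05 -0.01] zyaw -1.59 op 0.629 
 need tool cm [ 1.66 -0.16  0.66]
car [0.5793 0.0375] dock [-0.0298  0.1704] size [0. 0.] ang rel dock 1.38
```

View pics/t5.png

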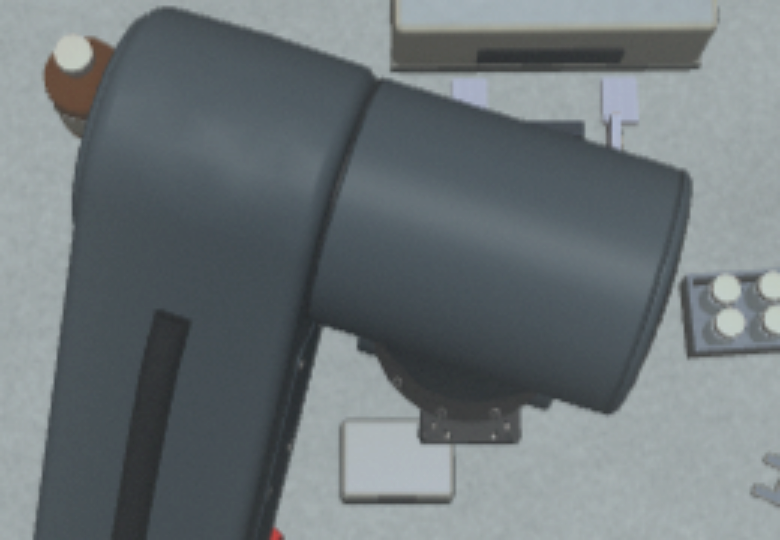

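View pics/s5.png

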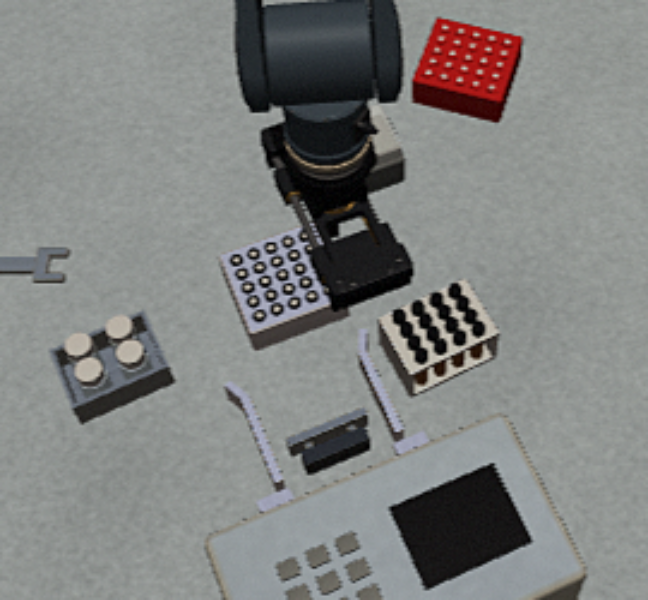

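```bash
python3 -m pendant '[[[0.5,0,0],[0,0,0],0.37],[[0.5,0,0],[0,0,0],0.37],[[0.4,0,0],[0,0,0],0.37],[[0,0,0],[0,0,0],0.37],[[0,0,0],[0,0,0],0.37]]' >/dev/null; 
cat >> h.py <<'E'
def wallmid(c,m,th=6):
    pass
E
python3 - <<'E'
from h import *
goto(-.100,.058,.082)
c=bot.capture('scene'); m=lav(c); cv2.imwrite('pics/m6.png',m[200:380,180:360].repeat(3,0).repeat(3,1))
cv2.imwrite('pics/s6.png',cv2.resize(c['img'][220:370,200:340,::-1],None,fx=4,fy=4,interpolation=cv2.INTER_CUBIC))
E
```

```text
t 8.98 tcp [ 0.4998 -0.0698  0.0803] dock [-0.1067  0.0612] F [ 0.24  0.01 -0.11] zyaw -1.55 op 0.628 
 need tool cm [ 0.31 -0.17  0.67]
```

View pics/s6.png

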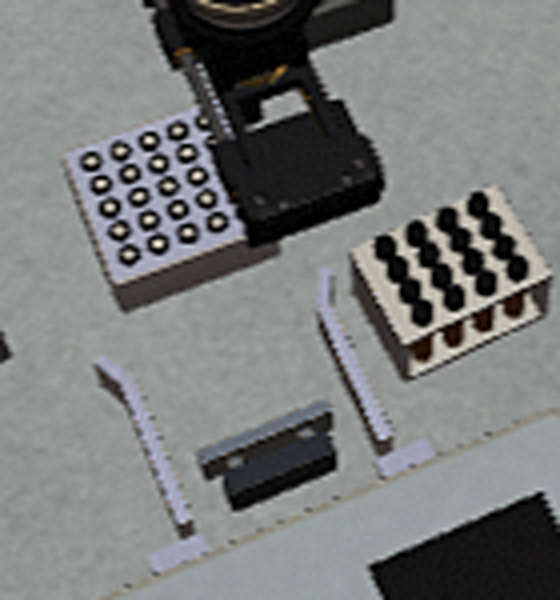

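View pics/m6.png

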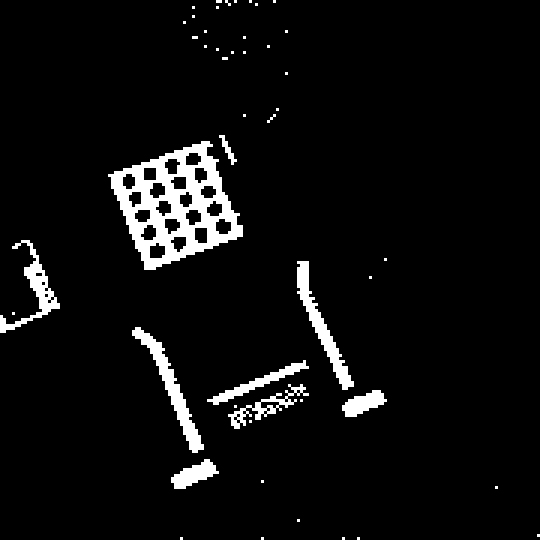

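```bash
python3 - <<'E'
from h import *
c=bot.capture('scene'); m=lav(c)
S=lambda x,y:(200+(x+.5)/4-.5,220+(y+.5)/4-.5)
def sh(n,p,z): X=ray(c,*p,z); print(n,np.round(X[:2],4),"dock",np.round(todock(X),4))
sh("LB",S(65,153),.038);sh("LF",S(115,285),.038);sh("RF",S(278,240),.038);sh("LF bot",S(127,311),0);sh("RF bot",S(282,257),0)
q=quad(c,blob(m,205,240,265,292),.038);print(q,todock(q[0]))
# walls: centre line of blobs
for n,(u0,v0,u1,v1) in {"L":(233,318,248,349),"R":(281,300,298,327)}.items():
    P=np.argwhere(blob(m,u0,v0,u1,v1))[:,::-1]; W=np.array([ray(c,u,v,.03)[:2] for u,v in P]); r=cv2.fitLine(W.astype(np.float32),2,0,.01,.01).ravel(); print(n,r,todock(r[2:]),"slope",r[1]/r[0])
sh("tipL",S(100,360),.03);sh("tipR",S(325,270),.03)
for a in((200,462),(330,412)): sh("bar",S(*a),.03)
for u in (1,): pass
E
```

```text
LB [ 0.4619 -0.1732] dock [-0.1421 -0.0431]
LF [ 0.5517 -0.1767] dock [-0.0523 -0.0445]
RF [ 0.5631 -0.0862] dock [-0.043   0.0463]
LF bot [ 0.5494 -0.1738] dock [-0.0546 -0.0416]
RF bot [ 0.5543 -0.0823] dock [-0.0519  0.0499]
((0.5069756507873535, -0.12915533781051636), (0.09242669492959976, 0.08809928596019745), 88.24282836914062) [-0.09810038  0.00199105]
L [ 0.99986994 -0.01612911  0.6504293  -0.19070694] [ 0.04678906 -0.05610026] slope -0.016131204
R [ 0.9997387  -0.02285985  0.65129673 -0.07954151] [0.04498852 0.05505396] slope -0.02286582
tipL [ 0.5862 -0.199 ] dock [-0.0173 -0.066 ]
tipR [ 0.5869 -0.0688] dock [-0.0196  0.0642]
bar [ 0.6625 -0.1721] dock [ 0.0584 -0.0372]
bar [ 0.6651 -0.0998] dock [0.0593 0.0351]
```

```bash
python3 -m pendant '[[[0.3,0,0],[0,0,0],0.37],[[0,0,0],[0,0,0],0.37],[[0,0,0],[0,0,0],0.37],[[0,0,0],[0,0,0],0.37],[[-1,0,0],[0,0,0],0.37],[[-1,0,0],[0,0,0],0.37],[[-0.5,-2,0],[0,0,0],0.37],[[0,-2.5,0],[0,0,0],0.37],[[0,-2.5,0],[0,0,0],0.37],[[0,-1,0],[0,0,0],0.37],[[0,0,0],[0,0,0],0.37]]' >/dev/null; 
python3 - <<'E'
from h import *
goto(-.175,0,.16)
c=bot.capture('scene'); m=lav(c); q=quad(c,blob(m,205,240,275,292),.038);print(q,todock(q[0]))
cv2.imwrite('pics/s7.png',cv2.resize(c['img'][200:370,180:340,::-1],None,fx=3.5,fy=3.5,interpolation=cv2.INTER_CUBIC))
E
```

```text
t 10.0 tcp [ 0.5014 -0.0467  0.1623] dock [-0.1057  0.0843] F [ 0.52 -0.13  0.03] zyaw -1.48 op 0.629 
 need tool cm [ 8.44  0.21 -6.92]
((0.5066463351249695, -0.13110041618347168), (0.09352034330368042, 0.08816919475793839), 88.46976470947266) [-9.83829249e-02  3.86314129e-05]
```

View pics/s7.png

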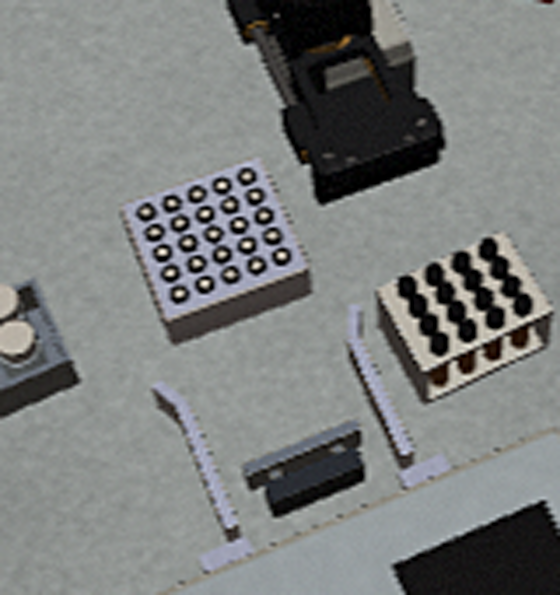

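```bash
python3 -m pendant '[[[0,0,0],[0,-0.12,0],0.37],[[0,0,0],[0,-0.12,0],0.37],[[0,0,0],[0,-0.12,0],0.37],[[0,0,0],[0,-0.12,0],0.37],[[0,0,0],[0,-0.12,0],0.37],[[0,0,0],[0,-0.12,0],0.37],[[0,0,0],[0,-0.12,0],0.37],[[0,0,0],[0,-0.12,0],0.37],[[0,0,0],[0,-0.12,0],0.37],[[0,0,0],[0,-0.12,0],0.37],[[0,0,0],[0,-0.12,0],0.37],[[0,0,0],[0,-0.12,0],0.37],[[0,0,0],[0,-0.13,0],0.37],[[-2,0,-2],[0,0,0],0.37],[[-2,0,-2],[0,0,0],0.37],[[-2,0,-2],[0,0,0],0.37],[[-1,0,-2],[0,0,0],0.37],[[0,0,0],[0,0,0],0.37],[[0,0,0],[0,0,0],0.37]]' >/dev/null; 
python3 - <<'E'
from h import *
goto(-.173,-.0005,.082)
E
```

```text
t 11.63 tcp [ 0.4268 -0.1252  0.1591] dock [-0.1783  0.004 ] F [0.27 0.69 0.11] zyaw 87.95 op 0.63 
 need tool cm [ 0.55  7.71 -0.45]
```

```bash
python3 -m pendant '[[[0.2,2,-0.2],[0,-0.01,0],0.37],[[0,2,-0.2],[0,0,0],0.37],[[0,2,0],[0,0,0],0.37],[[0,1.5,0],[0,0,0],0.37],[[0,0,0],[0,0,0],0.37],[[0,0,0],[0,0,0],0.37]]' >/dev/null; 
python3 - <<'E'
from h import *
goto(-.173,-.0005,.082)
c=bot.capture('scene'); m=lav(c); q=quad(c,blob(m,205,240,275,292),.038);print(q,todock(q[0]))
cv2.imwrite('pics/s8.png',cv2.resize(c['img'][170:370,180:340,::-1],None,fx=3,fy=3,interpolation=cv2.INTER_CUBIC))
c=bot.capture('wrist');cv2.imwrite('pics/w8.png',c['img'][:,:,::-1])
E
```

```text
t 12.13 tcp [ 0.4294 -0.1279  0.0842] dock [-0.1757  0.0014] F [-0.19  0.53  0.09] zyaw 88.76 op 0.63 
 need tool cm [ 0.27  0.22 -0.19]
((0.4790691137313843, -0.13151980936527252), (0.14609019458293915, 0.09560102969408035), 0.326093465089798) [-0.12594214 -0.00104243]
```

View pics/s8.png

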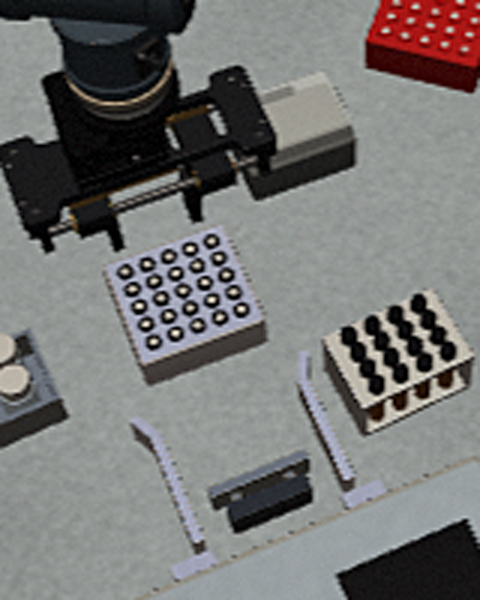

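View pics/w8.png

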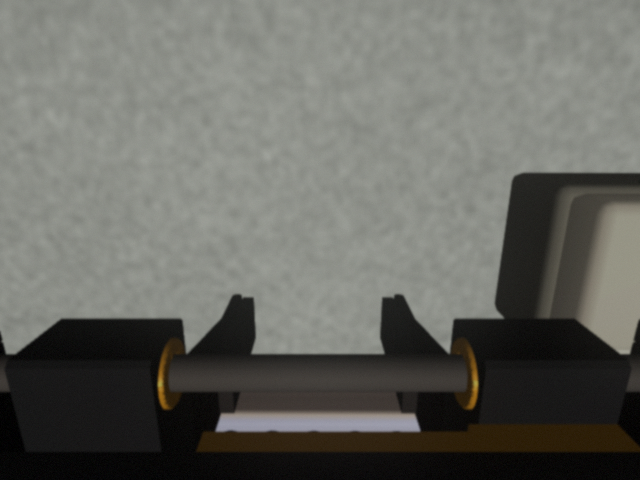

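```bash
python3 -m pendant '[[[0.4,0,-0.15],[0,0,0],0.37],[[0.6,0,0],[0,0,0],0.37],[[0.5,0,0],[0,0,0],0.37],[[0.5,0,0],[0,0,0],0.37],[[0.5,0,0],[0,0,0],0.37],[[0.5,0,0],[0,0,0],0.37],[[0.5,0,0],[0,0,0],0.37],[[0.5,0,0],[0,0,0],0.37],[[0.5,0,0],[0,0,0],0.37],[[0.5,0,0],[0,0,0],0.37],[[0,0,0],[0,0,0],0.37]]' >/dev/null; 
cat >> h.py <<'E'
def look(n,box=(205,240,285,330)):
    c=bot.capture('scene'); m=lav(c); b=blob(m,*box); nn,l,st,ce=cv2.connectedComponentsWithStats(b); k=1+st[1:,4].argmax()
    q=quad(c,l==k,.038); print("car dock",np.round(todock(q[0]),4),np.round(q[1],4),"ang",round((q[2]-np.degrees(TH)+45)%90-45,2))
    cv2.imwrite('pics/%s.png'%n,cv2.resize(c['img'][200:370,180:340,::-1],None,fx=3.5,fy=3.5,interpolation=cv2.INTER_CUBIC))
E
python3 - <<'E'
from h import *
goto(-.0757,-.0005,.084); look('s9')
E
```

```text
t 13.15 tcp [ 0.4814 -0.1321  0.0852] dock [-0.1236 -0.0016] F [-0.25  1.03  0.01] zyaw 88.7 op 0.631 
 need tool cm [4.79 0.14 0.1 ]
car dock [-0.067   0.0005] [0.0936 0.0883] ang 0.27
```

View pics/s9.png

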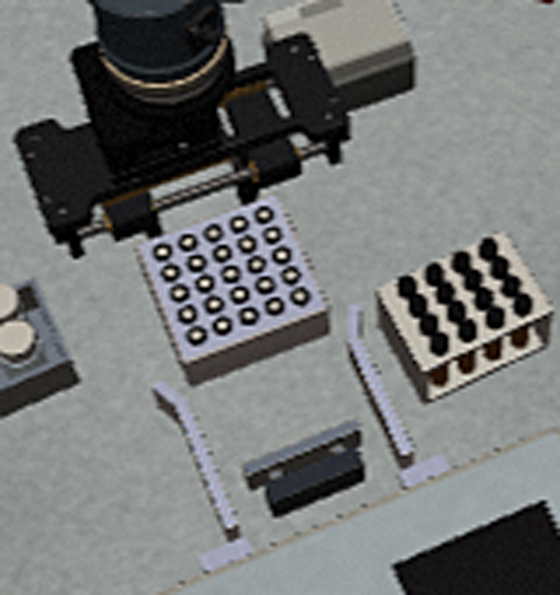

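```bash
python3 -m pendant '[[[0.5,0,0],[0,0,0],0.37],[[0.5,0,0],[0,0,0],0.37],[[0.5,0,0],[0,0,0],0.37],[[0.5,0,0],[0,0,0],0.37],[[0.5,0,0],[0,0,0],0.37],[[0.5,0,0],[0,0,0],0.37],[[0.5,0,0],[0,0,0],0.37],[[0.5,0,0],[0,0,0],0.37],[[0.4,0,0],[0,0,0],0.37],[[0,0,0],[0,0,0],0.37],[[0,0,0],[0,0,0],0.37]]' >/dev/null; 
python3 - <<'E'
from h import *
goto(-.0757,-.0005,.084); look('s10',(215,250,295,340))
E
```

```text
t 14.12 tcp [ 0.5245 -0.1329  0.0855] dock [-0.0805 -0.0014] F [-0.14 -0.67  0.06] zyaw 88.7 op 0.631 
 need tool cm [0.48 0.15 0.09]
car dock [-0.0232  0.0007] [0.0934 0.0884] ang 0.15
```

View pics/s10.png

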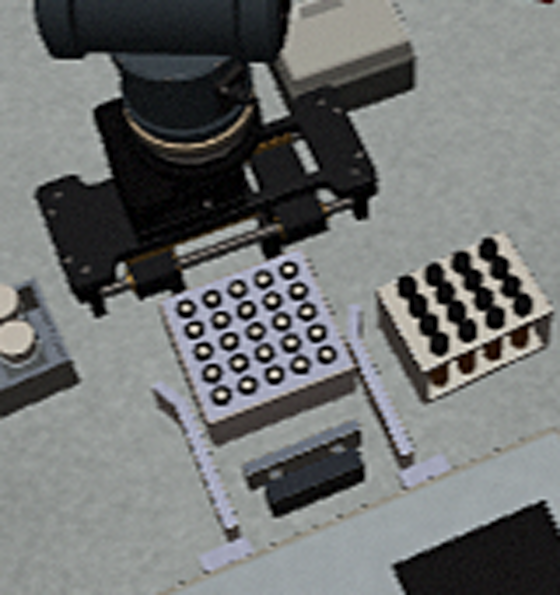

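```bash
python3 -m pendant '[[[0.4,0,0],[0,0,0],0.37],[[0.4,0,0],[0,0,0],0.37],[[0.4,0,0],[0,0,0],0.37],[[0.3,0,0],[0,0,0],0.37],[[0.2,0,0],[0,0,0],0.37],[[0.1,0,0],[0,0,0],0.37]]' |grep force; python3 -c "
from h import *
goto(-.0757,-.0005,.084)"
python3 -m pendant '[[[0,0,0],[0,0,0],0.37],[[0,0,0],[0,0,0],0.37]]' | grep force
python3 - <<'E'
from h import *
goto(-.0757,-.0005,.084); look('s11',(220,255,305,350))
E
```

```text
force: [-3.4, -0.2, 4.0]
t 14.67 tcp [ 0.5416 -0.133   0.0852] dock [-0.0633 -0.001 ] F [-3.41 -0.24  4.  ] zyaw 88.7 op 0.631 
 need tool cm [-1.24  0.13  0.05]
force: [-2.4, 0.5, 0.9]
t 14.83 tcp [ 0.5417 -0.133   0.0852] dock [-0.0633 -0.001 ] F [-2.35  0.52  0.9 ] zyaw 88.69 op 0.632 
 need tool cm [-1.24  0.12  0.05]
car dock [0.0178 0.0097] [0.1114 0.1375] ang 0.07
```

View pics/s11.png

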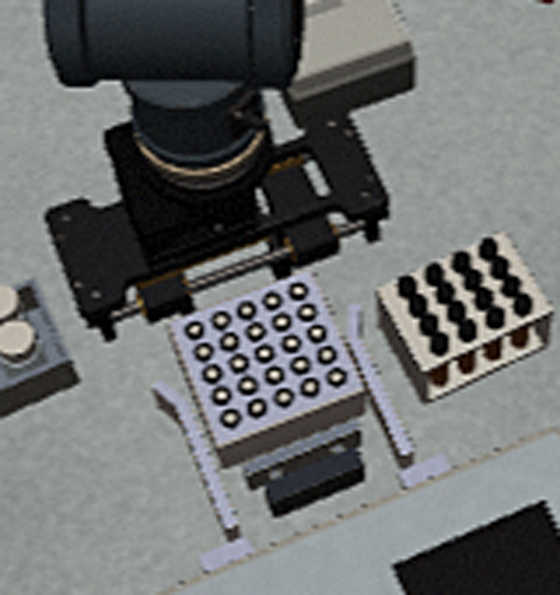

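```bash
for k in 1; do python3 -m pendant '[[[0.1,0,0],[0,0,0],0.37],[[0.1,0,0],[0,0,0],0.37],[[0.1,0,0],[0,0,0],0.37],[[0.1,0,0],[0,0,0],0.37]]' |egrep "force|posi"; done
python3 -m pendant '[[[0.1,0,0],[0,0,0],0.37],[[0.1,0,0],[0,0,0],0.37]]' | egrep "force|posi"
python3 -m pendant '[[[0.1,0,0],[0,0,0],0.37],[[0.1,0,0],[0,0,0],0.37]]' | egrep "force|posi"
python3 -c "
from h import *
look('s12')"
```

```text
position: [0.5453, -0.1331, 0.0852]
force: [-3.6, -0.1, 1.8]
position: [0.5475, -0.1331, 0.0852]
force: [-3.7, -0.2, 2.3]
position: [0.5495, -0.1332, 0.0852]
force: [-4.0, -0.4, 2.6]
car dock [0.0008 0.0005] [0.0936 0.0883] ang 0.33
```

View pics/s12.png

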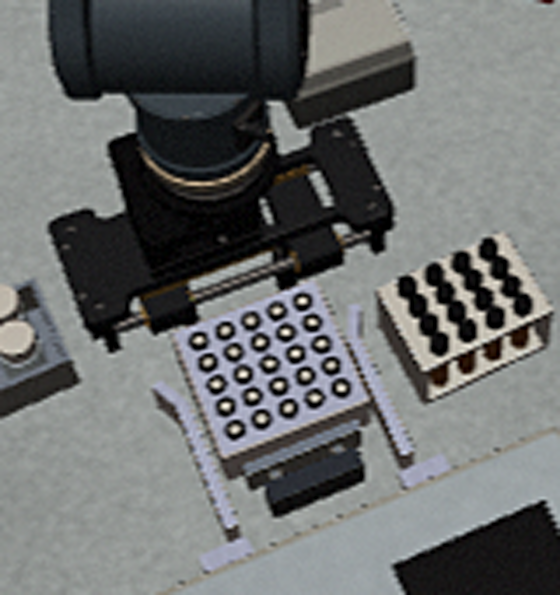

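```bash
for r in 1; do :; done
python3 -m pendant '[[[0.05,0,0],[0,0,0],0.37],[[0.05,0,0],[0,0,0],0.37],[[0.05,0,0],[0,0,0],0.37],[[0.05,0,0],[0,0,0],0.37]]' | egrep "force|posi"
python3 -m pendant '[[[0.05,0,0],[0,0,0],0.37],[[0.05,0,0],[0,0,0],0.37],[[0.05,0,0],[0,0,0],0.37],[[0.05,0,0],[0,0,0],0.37]]' | egrep "force|posi"

```

```text
position: [0.5515, -0.1333, 0.0852]
force: [-3.4, 0.3, 2.0]
position: [0.5533, -0.1333, 0.0852]
force: [-4.3, -1.3, 2.5]
```

```bash

python3 -m pendant '[[[0.05,0,0],[0,0,0],0.37],[[0.05,0,0],[0,0,0],0.37]]' | egrep "force|posi"
python3 -m pendant '[[[0.05,0,0],[0,0,0],0.37],[[0.05,0,0],[0,0,0],0.37]]' | egrep "force|posi"
python3 -c "
from h import *
look('s13')"

```

```text
position: [0.5535, -0.1333, 0.0852]
force: [-6.5, -0.8, 4.6]
position: [0.554, -0.1333, 0.0852]
force: [-7.1, -0.1, 3.1]
car dock [0.0052 0.0097] [0.1114 0.0882] ang 0.1
```

View pics/s13.png

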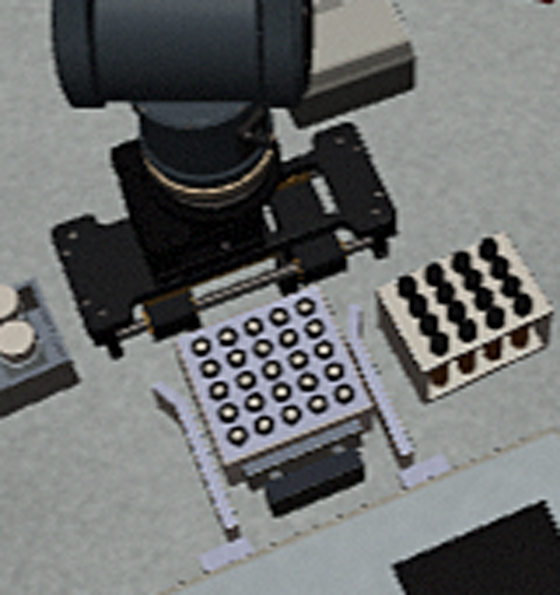

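```bash

python3 -m pendant '[[[0.05,0,0],[0,0,0],0.37],[[0.05,0,0],[0,0,0],0.37]]' | egrep "force|posi"
python3 -m pendant '[[[0.05,0,0],[0,0,0],0.37],[[0.05,0,0],[0,0,0],0.37]]' | egrep "force|posi"
python3 -m pendant '[[[0.05,0,0],[0,0,0],0.37],[[0.05,0,0],[0,0,0],0.37]]' | egrep "force|posi"

```

```text
position: [0.5549, -0.1333, 0.0852]
force: [-7.1, -2.5, 3.8]
position: [0.5559, -0.1333, 0.0853]
force: [-6.1, -1.1, 4.0]
position: [0.557, -0.1333, 0.0852]
force: [-6.3, -1.6, 4.3]
```

```bash

python3 -m pendant '[[[0.05,0,0],[0,0,0],0.37],[[0.05,0,0],[0,0,0],0.37]]' | egrep "force|posi"
python3 -m pendant '[[[0.05,0,0],[0,0,0],0.37],[[0.05,0,0],[0,0,0],0.37]]' | egrep "force|posi"
python3 -m pendant '[[[0.05,0,0],[0,0,0],0.37]]' | egrep "force|posi"
python3 -m pendant '[[[0.05,0,0],[0,0,0],0.37]]' | egrep "force|posi"

```

```text
position: [0.5579, -0.1334, 0.0852]
force: [-7.2, -1.8, 4.7]
position: [0.5589, -0.1333, 0.0852]
force: [-8.7, -0.9, 4.8]
position: [0.559, -0.1333, 0.0852]
force: [-8.8, -1.6, 5.2]
position: [0.5591, -0.1333, 0.0853]
force: [-9.8, -2.2, 6.6]
```

```bash

python3 -m pendant '[[[0,0,0],[0,0,0],0.37]]' | egrep "force|posi"
python3 -m pendant '[[[0.03,0,0],[0,0,0],0.37]]' | egrep "force|posi"
python3 -c "
from h import *
look('s14')
c=bot.capture('scene'); cv2.imwrite('pics/s14z.png',cv2.convertScaleAbs(cv2.resize(c['img'][300:370,220:310,::-1],None,fx=8,fy=8,interpolation=cv2.INTER_CUBIC),alpha=1.3))"

```

```text
position: [0.559, -0.1333, 0.0852]
force: [-8.5, -1.8, 5.2]
position: [0.5591, -0.1333, 0.0852]
force: [-11.0, -1.0, 6.0]
car dock [0.0102 0.0006] [0.0934 0.0884] ang -0.12
```

View pics/s14z.png

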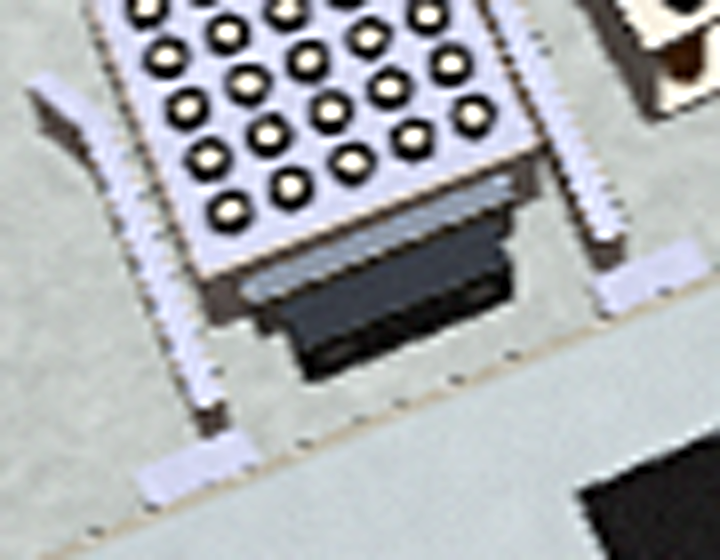

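Force rises to about 11 N with no further travel (TCP x stays at 0.559), and the gap between bar and mount has closed. The bar is bottomed, so I back off.

```bash

python3 -m pendant '[[[-0.1,0,0],[0,0,0],0.37],[[-0.2,0,0],[0,0,0],0.37],[[-0.4,0,0],[0,0,0],0.37],[[-0.8,0,0],[0,0,0],0.37],[[-1,0,0],[0,0,0],0.37],[[-1,0,0],[0,0,0],0.37],[[0,-2,0],[0,0,0],0.37],[[0,-2.5,0],[0,0,0],0.37],[[0,-2.5,0],[0,0,0],0.37],[[0,-2,0],[0,0,0],0.37],[[0,0,0],[0,0,0],0.37],[[0,0,0],[0,0,0],0.37]]' | egrep "force|posi"
python3 - <<'E'
from h import *
look('s15')
c=bot.capture('scene'); cv2.imwrite('pics/s15z.png',cv2.convertScaleAbs(cv2.resize(c['img'][280:370,205:310,::-1],None,fx=6,fy=6,interpolation=cv2.INTER_CUBIC),alpha=1.3))
c=bot.capture('top'); cv2.imwrite('pics/t15.png',c['img'][:,:,::-1])
S=lambda x,y:(220+(x+.5)/8-.5,300+(y+.5)/8-.5)
E
```

```text
position: [0.5277, -0.1331, 0.1765]
force: [0.3, 0.0, -0.5]
car dock [0.0101 0.0002] [0.0933 0.0882] ang 0.13
```

View pics/s15z.png

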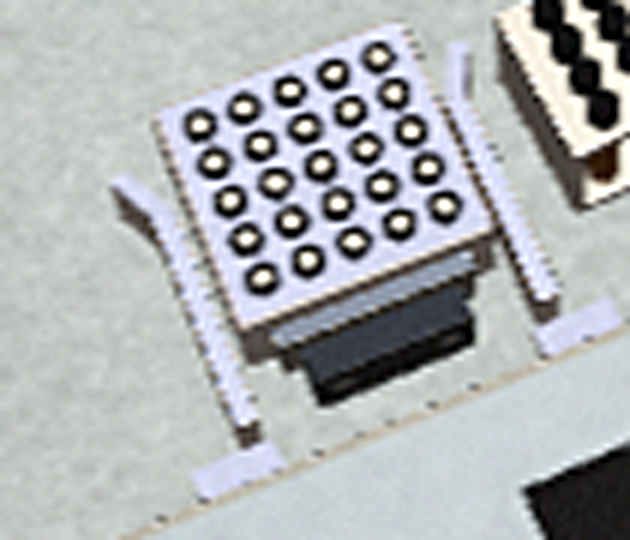

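View pics/t15.png

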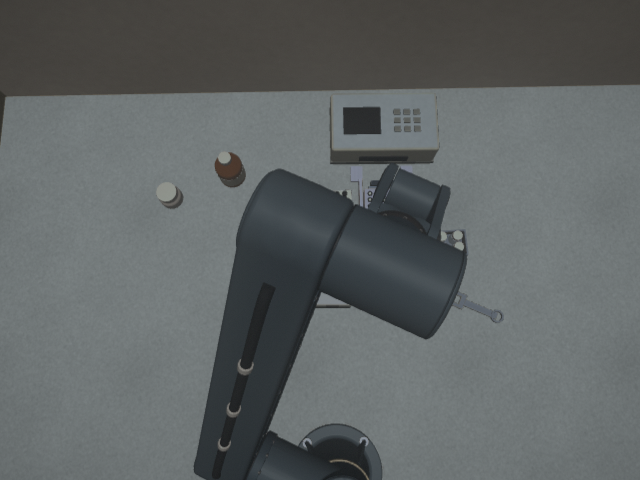

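```bash
python3 - <<'E'
import cv2,numpy as np
from h import *
a=cv2.imread('pics/scene0.png'); c=bot.capture('scene'); b=np.ascontiguousarray(c['img'][:,:,::-1])
z=lambda i:cv2.convertScaleAbs(cv2.resize(i[308:352,238:296],None,fx=12,fy=12,interpolation=cv2.INTER_CUBIC)[:290],alpha=1.3) 
cv2.imwrite('pics/cmp.png',np.vstack([cv2.resize(z(a),(696,290)),cv2.resize(z(b),(696,290))]))
E
```

```text
(no output)
```

View pics/cmp.png

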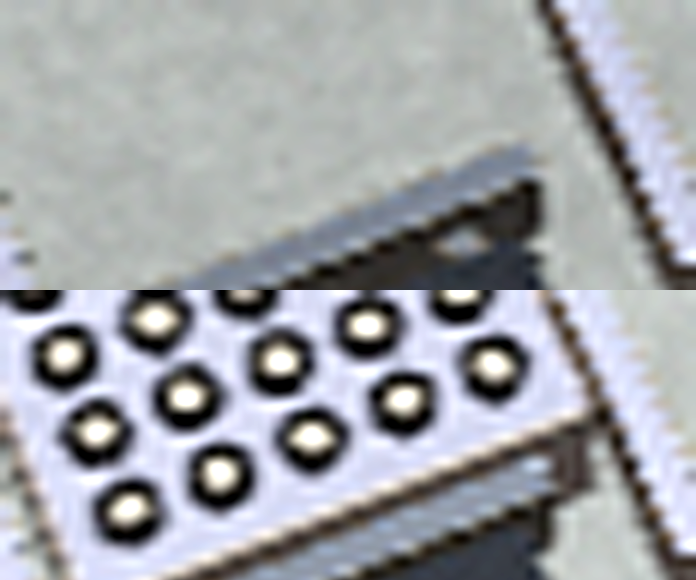

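The bar has moved 5.7 to 6.5 mm by my measures, against a stroke of up to 8 mm. That isn't conclusive, so I'll go back and press a little more, averaging the force to make sure it is bottomed.

```bash

python3 -m pendant '[[[0,2.5,0],[0,0,0],0.37],[[0,2.5,0],[0,0,0],0.37],[[0,2,0],[0,0,0],0.37],[[0,2,0],[0,0,0],0.37],[[0,0,0],[0,0,0],0.37],[[0,0,0],[0,0,0],0.37],[[0.7,0,0],[0,0,0],0.37],[[0.7,0,0],[0,0,0],0.37],[[0.5,0,0],[0,0,0],0.37],[[0.4,0,0],[0,0,0],0.37],[[0.3,0,0],[0,0,0],0.37],[[0,0,0],[0,0,0],0.37],[[0,0,0],[0,0,0],0.37],[[0,0,0],[0,0,0],0.37]]' | egrep "time|force|posi"
```

```text
time_s: 20.28
position: [0.5524, -0.1331, 0.0853]
force: [-0.1, 0.8, -0.2]
```

```bash

python3 -m pendant '[[[0.2,0,0],[0,0,0],0.37],[[0.2,0,0],[0,0,0],0.37],[[0.1,0,0],[0,0,0],0.37],[[0,0,0],[0,0,0],0.37],[[0,0,0],[0,0,0],0.37]]' | egrep "force|posi"
python3 -m pendant '[[[0.1,0,0],[0,0,0],0.37],[[0,0,0],[0,0,0],0.37],[[0,0,0],[0,0,0],0.37]]' | egrep "force|posi"
python3 -m pendant '[[[0.1,0,0],[0,0,0],0.37],[[0,0,0],[0,0,0],0.37],[[0,0,0],[0,0,0],0.37]]' | egrep "force|posi"
```

```text
position: [0.5578, -0.1334, 0.0852]
force: [0.3, -0.0, 0.2]
position: [0.5586, -0.1334, 0.0852]
force: [-0.2, -1.2, 0.7]
position: [0.5588, -0.1333, 0.0852]
force: [-3.4, -0.6, 2.6]
```

```bash

for i in 1; do python3 -m pendant '[[[0.1,0,0],[0,0,0],0.37],[[0,0,0],[0,0,0],0.37],[[0,0,0],[0,0,0],0.37]]' | egrep "force|posi"; done
python3 -m pendant '[[[0.1,0,0],[0,0,0],0.37],[[0,0,0],[0,0,0],0.37],[[0,0,0],[0,0,0],0.37]]' | egrep "force|posi"
python3 -m pendant '[[[0,0,0],[0,0,0],0.37]]' | egrep "force|posi"
```

```text
position: [0.5589, -0.1333, 0.0852]
force: [-5.7, -1.6, 4.2]
position: [0.5591, -0.1333, 0.0851]
force: [-7.8, -2.4, 4.7]
position: [0.5591, -0.1333, 0.0851]
force: [-7.3, -2.5, 4.9]
```

```bash

python3 -m pendant '[[[0.05,0,0],[0,0,0],0.37],[[0,0,0],[0,0,0],0.37],[[0,0,0],[0,0,0],0.37]]' | egrep "force|posi"
python3 -m pendant '[[[0.05,0,0],[0,0,0],0.37],[[0,0,0],[0,0,0],0.37],[[0,0,0],[0,0,0],0.37]]' | egrep "force|posi"
for i in 1 2; do python3 -m pendant '[[[0,0,0],[0,0,0],0.37]]' | egrep "force|posi";done
```

```text
position: [0.5592, -0.1333, 0.0851]
force: [-9.3, -2.7, 4.7]
position: [0.5592, -0.1333, 0.0851]
force: [-9.2, -4.0, 5.8]
position: [0.5593, -0.1332, 0.0851]
force: [-9.6, -3.0, 6.3]
position: [0.5592, -0.1332, 0.0851]
force: [-9.7, -3.3, 5.3]
```

```bash

python3 -m pendant '[[[0.04,0,0],[0,0,0],0.37],[[0,0,0],[0,0,0],0.37],[[0,0,0],[0,0,0],0.37]]' | egrep "force|posi"
for i in 1 2 ; do python3 -m pendant '[[[0,0,0],[0,0,0],0.37]]' | egrep "force|posi";done
python3 -m pendant '[[[0.03,0,0],[0,0,0],0.37],[[0,0,0],[0,0,0],0.37],[[0,0,0],[0,0,0],0.37]]' | egrep "force|posi"
for i in 1 2 ; do python3 -m pendant '[[[0,0,0],[0,0,0],0.37]]' | egrep "force|posi";done
python3 - <<'E'
from h import *
S=bot.read_state(); look('s16')
E
```

```text
position: [0.5593, -0.1332, 0.0851]
force: [-10.2, -3.7, 6.0]
position: [0.5593, -0.1332, 0.0851]
force: [-10.3, -3.9, 6.7]
position: [0.5593, -0.1332, 0.0851]
force: [-10.2, -3.6, 6.4]
position: [0.5594, -0.1332, 0.0851]
force: [-11.3, -3.3, 7.0]
position: [0.5593, -0.1332, 0.0851]
force: [-10.4, -3.9, 7.1]
position: [0.5594, -0.1333, 0.0851]
force: [-11.2, -2.7, 6.5]
car dock [0.0101 0.0098] [0.1113 0.0883] ang 0.29
```

```bash

python3 -m pendant '[[[-0.1,0,0],[0,0,0],0.37],[[-0.2,0,0],[0,0,0],0.37],[[-0.4,0,0],[0,0,0],0.37],[[-0.8,0,0],[0,0,0],0.37],[[-1,0,0],[0,0,0],0.37],[[-1,0,0],[0,0,0],0.37],[[0,-2,0],[0,0,0],0.37],[[0,-2.5,0],[0,0,0],0.37],[[0,-2.5,0],[0,0,0],0.37],[[0,-2,0],[0,0,0],0.37],[[0,0,0],[0,0,0],0.37],[[0,0,0],[0,0,0],0.37]]' | egrep "force|posi|time"
python3 - <<'E'
from h import *
look('s17')
a=cv2.imread('pics/scene0.png'); c=bot.capture('scene'); b=np.ascontiguousarray(c['img'][:,:,::-1])
# intensity profile along dock x through bar top plane z=.03, averaged over dock y -0.03..0.03
from scipy.ndimage import map_coordinates as mc
xs=np.arange(.040,.085,.001); cc,ss=np.cos(TH),np.sin(TH)
def prof(im):
    g=im.astype(float).mean(2); o=[]
    for x in xs:
        P=[proj(c,(M[0]+cc*x-ss*y,M[1]+ss*x+cc*y,.03)) for y in np.linspace(-.028,.025,25)]
        P=np.array(P); o.append(mc(g,[P[:,1],P[:,0]],order=1).mean())
    return np.array(o)
pa,pb=prof(a),prof(b)
for x,p,q in zip(xs,pa,pb): print(round(x*1000),int(p),int(q),end=' | ')
g=lambda i:cv2.convertScaleAbs(cv2.resize(i[308:358,238:296],None,fx=6,fy=6,interpolation=cv2.INTER_CUBIC),alpha=1.8)
cv2.imwrite('pics/cmp2.png',np.hstack([g(a),g(b)]))
E
```

```text
time_s: 24.33
position: [0.5292, -0.133, 0.1764]
force: [0.7, 0.5, -0.2]
car dock [0.0102 0.0095] [0.1118 0.0882] ang 0.12
40 140 99 | 41 140 88 | 42 139 88 | 43 138 104 | 44 139 127 | 45 140 151 | 46 141 169 | 47 142 175 | 48 143 175 | 49 142 174 | 50 136 175 | 51 125 171 | 52 114 151 | 53 106 111 | 54 103 70 | 55 104 53 | 56 106 64 | 57 108 88 | 58 100 110 | 59 74 119 | 60 42 119 | 61 29 119 | 62 34 120 | 63 43 117 | 64 50 96 | 65 53 60 | 66 53 36 | 67 49 34 | 68 45 40 | 69 43 45 | 70 42 48 | 71 41 48 | 72 41 47 | 73 41 47 | 74 42 47 | 75 42 48 | 76 42 48 | 77 42 47 | 78 43 47 | 79 43 48 | 80 41 46 | 81 32 36 | 82 19 21 | 83 11 14 | 84 11 16 | 85 11 18 |
```

View pics/cmp2.png

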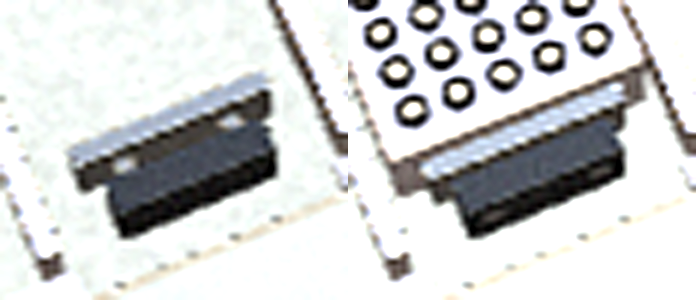

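Bar shift measured in the image is 5.6 mm, and from contact by the TCP it is 5.7 mm. The push held steady at about 11 N twice with no travel, against 6 to 7 N while sliding. The bar also sits flush against its mount block in the picture. I'm handing in.

```bash
python3 -c "
from h import *
look('s18',(215,262,272,340)); print(bot.hand_in())"
```

```text
car dock [ 0.0102 -0.0001] [0.0926 0.0882] ang 0.11
the job is handed in; nothing more can be done
None
```

I pushed the carrier along the lane between the fixtures, squared it in front of the bay and pushed it fully home against the stop bar. Then I backed the arm off and handed the job in, shortly after 24.3 s on the robot's clock. No verdict came back.

**Last checks that agreed:**
- **Carrier position:** the carrier sits 0.1 mm from the bay's middle line and 0.1° from square. Its centre is about 10 mm past the mouth, with its front face against the bar.
- **Bystanders and fixtures:** the push route kept clear of all three fixtures. The bottle, jar and spanner looked unmoved in the last top view.
- **Arm:** at hand-in the gripper was about 10 cm above the bench and touching nothing, with wrist force below about 1 N.

**The hard stop is inferred:** I measured only 5.6 to 5.9 mm of bar travel, against a stroke of "up to 8 mm". Three things point to it being bottomed:
- The bar slid at 6 to 7 N, then stalled twice while the push rose to about 11 N.
- It appears flush with its mount block in the image.
- A rough geometry check on the bar's position fits it being at the stop.

**Bar force:** the bar's own load was not measured. The highest push reading along the bay was 11.3 N. Sideways readings of 3 to 4 N appeared at the same time, so the total horizontal force on the tool came close to 12 N. The bar should have taken less than that, because the carrier's drag absorbs part of the push.

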